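Shut the tilt-out parts bin and snap its lever latch over

TASK

The tilt-out parts bin on the bench is hanging open. Push it fully shut with the fingertips, and only then push the lever latch on top of its rack over, from leaning back to leaning out over the bin's front, past centre so that it snaps into its locked position. It is all done by pushing, so nothing needs to be gripped or picked up. Leave the socket wrench, jar of nuts and funnel stand where they are.

Things in the scene. Friction and masses are not known exactly. Their poses are not given: they have to be found in the camera images.
- rack: Fixed grey bin rack, 130 deep (x) x 300 wide (y) x 136 high. Origin: centre of its underside; x points from the open front (at x = -65) to the back, y across, z up. Two 18 thick side cheeks; behind the bin it is open from above except for a flat steel rail on top, from x = -65 to +5, its upper face 136 above the bench. The bin hangs in the front; its hinge line runs along y at x = -61, z = 12.
- bin (a joint): Tilt of the grey plastic bin in rad: 0 = fully shut (hard stop, its front panel upright and flush with the rack's front), positive = tilted out towards the rack's -x side, starts at 0.3 to 0.5, limit 0.6. The bin is 256 wide; its plain front panel is 115 tall, from 12 to 127 above the bench when shut, outer face 65 in front of the rack's origin. It stays at any angle (stiff hinge): pushing it shut takes about 2 to 5 N near the top edge.
- bin_lip (a point): Middle of the top edge of the bin's front panel, on its outer face; 115 from the hinge line; moves with the bin.
- latch: Fixed steel foot of the lever latch, 44 x 44, standing on the rack's top rail, 35 in front of the rack's origin (rack x = -35) and up to 80 to either side of the middle. Origin: centre of its underside, on the rail; axes parallel to the rack's. The lever turns about the latch's y axis 30 above the origin.
- lever (a joint): Angle of the latch lever in rad: 0 = unlocked, handle leaning 0.5 rad back (to the latch's +x); 0.5 = upright (centre); 1.0 = locked, handle leaning 0.5 rad forward (to -x) with its hook hanging in front of the bin's top edge. An over-centre spring snaps it to whichever end is nearer; pushing it off an end takes about 4 N at the ball, and less towards the centre. It starts unlocked. The hook stops the bin from shutting if the lever is thrown first.
- lever_ball (a point): Centre of the black ball, 22 in diameter, on the end of the lever's 12 thick round steel handle, 72 from the pivot; moves with the lever. There is free room behind it above the rail and open bin.
- jar: Closed glass jar of hex nuts, 68 in diameter, 99 high, loose, beside the rack. Origin: centre of its underside. Bystander.
- funnel_bracket: Steel L bracket, 90 x 90 foot, with a plastic funnel (mouth 84 in diameter) in it, 112 high, loose, beside the rack. Origin: centre of its underside. Bystander.
- socket_wrench: Chrome socket wrench lying flat in front of the rack, 194 long along its x, up to 44 high at the head (at x = +62). Origin: on the bench under its shaft. Bystander.

How it is judged (in metres and radians):
On the way, in this order (a step that is already met when the one before it is completed fails the run):
1. the bin is pushed fully shut while the latch is still unlocked (value of joint bin below 0.06 rad and value of joint lever below 0.3 rad), for 0.2 s.
2. the lever has snapped over into its locked position with the bin shut (value of joint bin below 0.06 rad and value of joint lever above 0.9 rad), for 0.2 s.
At the end, for the whole second after the job is handed in: The bin is shut to within 0.06 rad (about 7 mm at its top edge), the lever rests past 0.9 rad of its 1.0 rad throw, and the jar, funnel stand, and wrench are within 30 mm of where they stood (all of step 2 and velocity of joint bin below 0.05 rad/s and velocity of joint lever below 0.1 rad/s and distance of each of jar, funnel_bracket, socket_wrench from where it was at the start of the episode below 0.03 m); the robot touches nothing.
It fails at once if a bystander is shoved more than 30 mm or carried off (distance of any of jar, funnel_bracket, socket_wrench from where it was at the start of the episode above 0.03 m).
It fails at once if a bystander is lifted off the bench (height (world z) of any of jar, funnel_bracket, socket_wrench above 0.015 m).
It fails at once if the jar or the funnel stand is tipped over (angle between any of jar, funnel_bracket's own z axis and vertical above 0.4 rad).
It also fails if it takes over 45 s, if anything falls off the work surface, if the arm or the gripper's body presses on something with over 40 N, if the wrist force passes 120 N, or if a joint passes its speed limit or range.

ROBOT

A 6-joint arm with a two-finger parallel gripper is mounted at the origin on the work surface. World frame = base frame: x ahead of the robot, y to its left, z up, the work surface at z = 0. Lengths are in m, angles in degrees, forces in N, time in s.
With the tool pointing down it reaches from about 0.35 to 0.875 m from the base axis. Payload 4.2 kg.
Tool frame: the origin (TCP) lies midway between the tips of the shut fingers; the grasp point (between the pads) lies 19 mm behind it (r.grasp_offset is the distance from the TCP to the grasp point, in m); z points along the fingers, y is the direction in which the jaws open and shut (so a half turn about z gives the same grasp; the last joint's range is limited). The gripper opens to 87 mm and grips with 3 to 60 N. Pads are 19 mm wide; open, the fingers measure 117 mm over their backs; the gripper's body (75 mm by 190 mm) begins 51 mm behind the grasp point.
Start: joints at [-59.84, 22.042, 0.453, 0, -68.411, -14.817], TCP at [0.165, -0.603, 0.223] pointing down, gripper open.
Joint ranges: [-179.83, 179.83], [-69.29, 118.12], [-61.27, 80.66], [-181.25, 117.63], [-171.15, -9.14], [-177.46, 177.46]. Speed limits (degrees/s): [159.86, 159.86, 180, 180, 180, 180].

INTERFACE

Orientations are given as a 3x3 rotation matrix whose columns are the frame's x, y, z axes.
In Python, from station import r gives the robot as it stands.
- The arm moves only by the shell command python3 -m crank 'ROWS'. ROWS is JSON, a list of rows, each a list of 3 entries, a list of its own where there are three numbers: the closure, from -1 (fully open) to 1 (shut), so that 0 is half open, then the shift along the tool's x, y, z as a fraction of full scale, then the turn, a rotation vector about the tool's x, y, z as a fraction of full scale. In form: [[fingers, [dx, dy, dz], [wx, wy, wz]], ...]. A call has 1 to 8 rows; each row shifts and turns the commanded pose from where the row before left it, along the tool's axes as they then stand; what a row does not reach is not made up. Full scale, the value 1, is 100 mm for a shift and 45 degrees for a turn. A row lasts 1/10 s, in which the tool goes at most 50 mm and 8.59 degrees, less where a joint would pass 70% of its speed; a pose out of reach is approached as far as the arm can. A call with a number of a shift or a turn outside -1 to 1 is refused whole. A call with a gripper value outside its range is refused whole. The fingers move at their own pace and stop on an object; the grip force is fixed at half the most. Time passes only in rows, so rows that do not move let the fingers close. It gives the time, the measured TCP pose, the force and the opening at its end, in the units of the state.
- r.sense(): the state, without advancing time (a new reading comes with each control period).
- r.capture(name): name is "scene" or "top"; returns a dict with "img" (384x512x3 uint8, blue, green, red), "fx", "fy", "cx", "cy" (pixels), "dist" ([k1, k2, p1, p2, k3] as OpenCV has them; the pictures are not rectified), "R" (3x3) and "t" (3): a world point X has camera coordinates R X + t. Camera axes: x right, y down, z forward; pixel columns grow to the right and rows downward; lengths in m; the calibration is good to about 2 mm. A picture is of the moment at which its call begins. There is no depth.
- r.finish_job(): hands the job in, once; it reports no verdict.
The state is a dict: "time_s": time; "joints": joint angles; "joint_velocities": joint speeds; "effort": joint torques, N m; "tcp_pos": TCP position; "ee_rot": TCP orientation; "wrist_force": force on the tool from outside, world axes, zero at the start; "moment": the same for the moment, N m; "gripper_width": opening from 0.0 (shut) to 1.0 (fully open).
Only numpy, scipy, OpenCV 4.12 (cv2) and the standard library are available. Lean on these libraries where they do the work, as an engineer would, in place of code of your own. Each camera call takes 0.05 s, during which the arm holds its last target.

## Working session

There is one attempt and no reset: what is moved stays moved. The work goes in short steps, Python scripts to look and compute and a shell command to move; the robot and the scene stay as the last step left them, time stands still between calls to the robot, and variables do not carry over. Pictures are saved under pics/ and viewed, and the job is handed in when it is done.

```bash
mkdir -p pics; ls
python3 - <<'E'
from station import r
import cv2,numpy as np
s=r.sense();print(s['time_s'],s['tcp_pos'],s['ee_rot'],s['gripper_width'],s['wrist_force'])
for n in("scene","top"):
    c=r.capture(n);cv2.imwrite(f"pics/{n}0.png",c["img"])
    print(n,c["fx"],c["fy"],c["cx"],c["cy"],c["dist"],np.round(c["R"],3).tolist(),c["t"], -np.array(c["R"]).T@c["t"])
E
```

```text
pics
0.0 [ 0.1652357  -0.60214639  0.22149169] [[-9.64407661e-01 -2.64419069e-01 -6.48244141e-04]
 [-2.64419846e-01  9.64405584e-01  2.00385085e-03]
 [ 9.53138930e-05  2.10393773e-03 -9.99997782e-01]] 1.0038505120671066 [-0.58444076 -1.07984212  0.07528126]
scene 375.449885291354 375.449885291354 260.1541928088447 191.73370360844905 [-0.12570843  0.          0.          0.          0.        ] [[0.29, 0.957, 0.011], [0.83, -0.245, -0.501], [-0.476, 0.154, -0.866]] [-0.19590139 -0.41880261  1.41939281] [ 1.08071163 -0.13383282  1.02107791]
top 381.8466159620734 381.8466159620734 252.2832761175691 195.64443213594558 [-0.10402177  0.          0.          0.          0.        ] [[-0.019, -1.0, -0.016], [-0.994, 0.021, -0.109], [0.109, 0.014, -0.994]] [0.06077239 0.59830026 1.05807863] [0.47994813 0.03363124 1.11790232]
```

View pics/scene0.png

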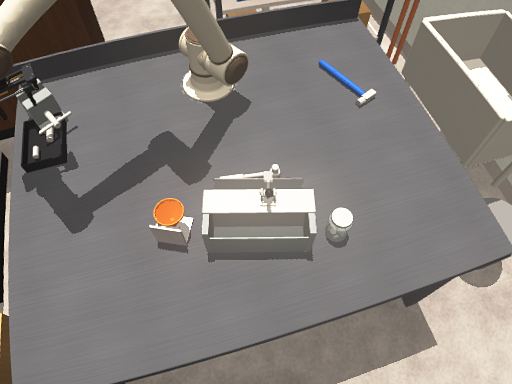

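View pics/top0.png

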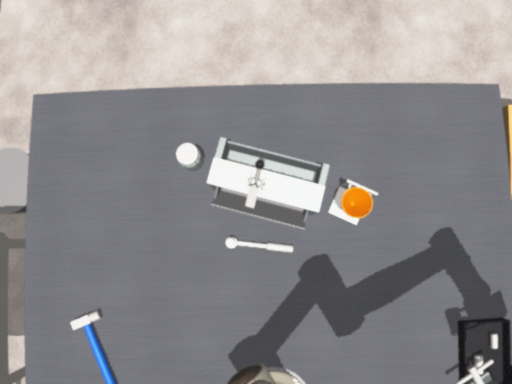

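The robot faces the rack's front. The rail runs (208,180)–(326,200) in the top view, with the ball at about (260,164), behind the foot. The wrench lies in front at (262,245), the jar at (188,155) and the funnel at (355,202). I'll zoom in next.

Run:
```python
import cv2
a=cv2.imread("pics/top0.png")[120:265,165:385];cv2.imwrite("pics/top0z.png",cv2.resize(a,None,fx=3.6,fy=3.6,interpolation=cv2.INTER_CUBIC))
a=cv2.imread("pics/scene0.png")[155:265,140:370];cv2.imwrite("pics/scene0z.png",cv2.resize(a,None,fx=3.4,fy=3.4,interpolation=cv2.INTER_CUBIC))
```

```text
(no output)
```

View pics/top0z.png

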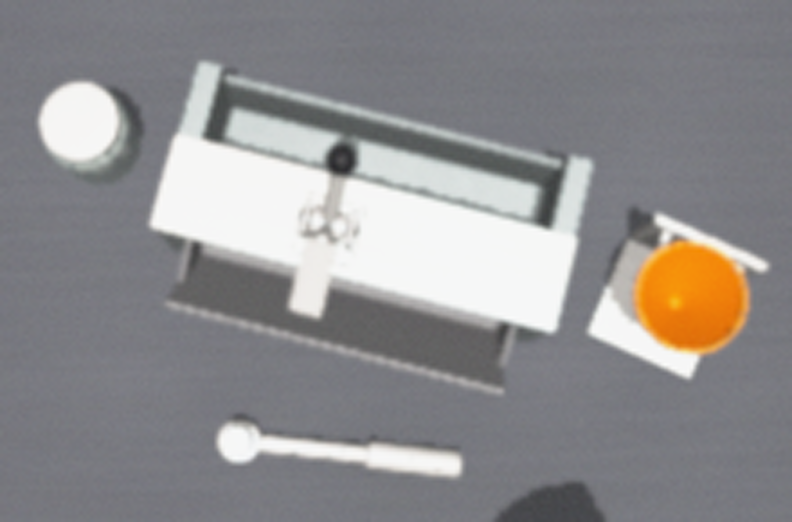

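View pics/scene0z.png

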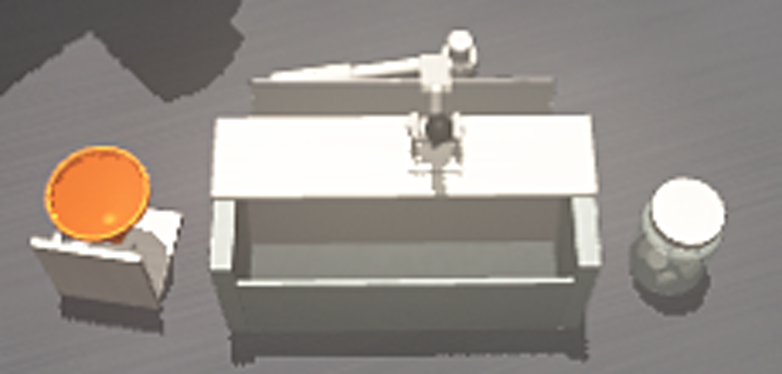

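```bash
cat > h.py <<'E'
from station import r
import cv2,numpy as np
def ray(c,px):
    K=np.array([[c["fx"],0,c["cx"]],[0,c["fy"],c["cy"]],[0,0,1]])
    u=cv2.undistortPoints(np.array(px,float).reshape(-1,1,2),K,np.array(c["dist"])).reshape(-1,2)
    R=np.array(c["R"]);d=np.c_[u,np.ones(len(u))]@R
    return -R.T@np.array(c["t"]),d
def onz(c,px,z):
    o,d=ray(c,px);return o+d*((z-o[2])/d[:,2])[:,None]
def tri(c1,p1,c2,p2):
    A=[];b=[]
    for c,p in((c1,p1),(c2,p2)):
        o,d=ray(c,[p]);d=d[0]/np.linalg.norm(d[0]);P=np.eye(3)-np.outer(d,d);A.append(P);b.append(P@o)
    x=np.linalg.lstsq(np.vstack(A),np.hstack(b),rcond=None)[0]
    return x
def proj(c,X):
    K=np.array([[c["fx"],0,c["cx"]],[0,c["fy"],c["cy"]],[0,0,1]])
    return cv2.projectPoints(np.array(X,float).reshape(-1,1,3),cv2.Rodrigues(np.array(c["R"]))[0],np.array(c["t"],float),K,np.array(c["dist"]))[0].reshape(-1,2)
E
python3 - <<'E'
from h import *
T=r.capture("top");S=r.capture("scene")
zt=lambda p:np.array(p,float)/3.6+[165,120]
zs=lambda p:np.array(p,float)/3.4+[140,155]
Q=onz(T,zt([(175,135),(150,228),(556,332),(580,238)]),.136);print("rail top",Q.round(4).tolist())
Q2=onz(S,zs([(597,195),(590,116),(215,118),(213,197)]),.136);print("rail scene",Q2.round(4).tolist())
for q in(Q,Q2):
  a=(q[0]+q[1]-q[2]-q[3]);a/=np.linalg.norm(a);yaw=np.arctan2(-a[0],a[1]);ex=np.array([np.cos(yaw),np.sin(yaw),0]);c=q.mean(0)+.030*ex;print("yaw",np.degrees(yaw),"rack",c, np.linalg.norm(q[0]-q[3]),np.linalg.norm(q[0]-q[1]))
print("ball",tri(T,zt((342,158)),S,zs((439,128))))
print("lipends",tri(T,zt((168,304)),S,zs((553,79))),tri(T,zt((502,390)),S,zs((251,81))))
print("jar",onz(T,zt([(80,122)]),.099),"fun",onz(T,zt([(692,297)]),.112))
print("wrench head,end",onz(T,zt([(237,441)]),.03),onz(T,zt([(460,465)]),.015))
E
```

```text
rail top [[0.691, 0.1468, 0.136], [0.6229, 0.1654, 0.136], [0.5415, -0.125, 0.136], [0.6089, -0.145, 0.136]]
rail scene [[0.6957, 0.1463, 0.136], [0.6271, 0.1666, 0.136], [0.5432, -0.1238, 0.136], [0.6124, -0.1408, 0.136]]
yaw -15.685742137539746 rack [0.6449487  0.00242949 0.136     ] 0.30307307521288734 0.07061890345426802
yaw -16.145651069125933 rack [0.64840657 0.00373032 0.136     ] 0.2989466199871441 0.07147799403744359
ball [0.65316749 0.02671475 0.22894797]
lipends [0.5701917  0.15723568 0.1091861 ] [ 0.50161397 -0.08725971  0.11170139]
jar [[0.71088994 0.22350184 0.099     ]] fun [[ 0.56652349 -0.23070044  0.112     ]]
wrench head,end [[0.46738982 0.11207708 0.03      ]] [[ 0.44465313 -0.06420659  0.015     ]]
```

```bash
python3 -m crank '[[1,[-0.27,0.28,0],[0,0,0]],[1,[-0.27,0.28,0],[0,0,0]],[1,[-0.27,0.28,0],[0,0,0]],[1,[-0.27,0.28,0],[0,0,0]],[1,[-0.27,0.28,0],[0,0,0]],[1,[-0.27,0.28,0],[0,0,0]],[1,[-0.27,0.28,0],[0,0,0]],[1,[-0.27,0.28,0],[0,0,0]]]'
```

```text
time_s: 1.0
tcp_pos: [0.3148, -0.3281, 0.2226]
ee_rot: [[-0.964, -0.264, 0.0], [-0.264, 0.964, -0.0], [-0.0, -0.0, -1.0]]
wrist_force: [0.8, -0.1, 0.6]
gripper_width: 0.36
```

```bash
python3 -m crank '[[1,[-0.27,0.28,0],[0,0,0.17]],[1,[-0.27,0.28,0],[0,0,0.17]],[1,[-0.27,0.28,0],[0,0,0.17]],[1,[-0.27,0.28,0],[0,0,0.18]]]'
cat > rk.py <<'E'
from h import *
yaw=np.radians(-15.9);C=np.array([.6467,.003]);E=np.array([[np.cos(yaw),-np.sin(yaw)],[np.sin(yaw),np.cos(yaw)]])
def where(tx=None,ty=None,tz=None):
    s=r.sense();p=np.array(s['tcp_pos']);q=E.T@(p[:2]-C)
    R=np.array(s['ee_rot']);print("t",s['time_s'],"rack",q.round(4),"z",p[2].round(4),"F",np.round(s['wrist_force'],1),"w",s['gripper_width'],"toolx angle",np.degrees(np.arctan2(R[1,0],R[0,0])))
    if tx is not None:
        g=np.r_[C+E@np.array([tx,ty]),tz];print("tool shift/100mm",(R.T@(g-p)/.1).round(3))
E
python3 -c "
from rk import *
where(-.16,-.10,.22)"
```

```text
time_s: 1.4
tcp_pos: [0.4128, -0.2111, 0.2229]
ee_rot: [[-0.963, 0.271, 0.001], [0.271, 0.963, 0.0], [-0.001, 0.0, -1.0]]
wrist_force: [1.3, -0.9, 0.8]
gripper_width: 0.034
t 1.4 rack [-0.1663 -0.27  ] z 0.2229 F [ 1.3 -0.9  0.8] w 0.034154596345771844 toolx angle 164.29259544387776
tool shift/100mm [-0.069  1.7    0.029]
```

Now to y=-0.10, then down to z=0.10.

```bash
python3 -m crank '[[1,[0,0.34,0],[0,0,0]],[1,[0,0.34,0],[0,0,0]],[1,[0,0.34,0],[0,0,0]],[1,[0,0.34,0],[0,0,0]],[1,[0,0.34,0],[0,0,0]],[1,[0,0,0.4],[0,0,0]],[1,[0,0,0.4],[0,0,0]],[1,[0,0,0.4],[0,0,0]]]'
python3 -c "
from rk import *
where(-.13,-.10,.10)
cv2.imwrite('pics/t1.png',cv2.resize(r.capture('top')['img'][100:290,150:400],None,fx=3,fy=3))
cv2.imwrite('pics/s1.png',cv2.resize(r.capture('scene')['img'][110:290,120:380],None,fx=3,fy=3))"
```

```text
time_s: 2.2
tcp_pos: [0.4578, -0.0483, 0.1017]
ee_rot: [[-0.964, 0.265, 0.002], [0.265, 0.964, 0.001], [-0.002, 0.001, -1.0]]
wrist_force: [-0.1, 0.3, 0.2]
gripper_width: 0.007
t 2.2 rack [-0.1676 -0.1011] z 0.1017 F [-0.1  0.3  0.2] w 0.007040654797317971 toolx angle 164.63739657554945
tool shift/100mm [-0.376  0.007  0.017]
```

View pics/t1.png

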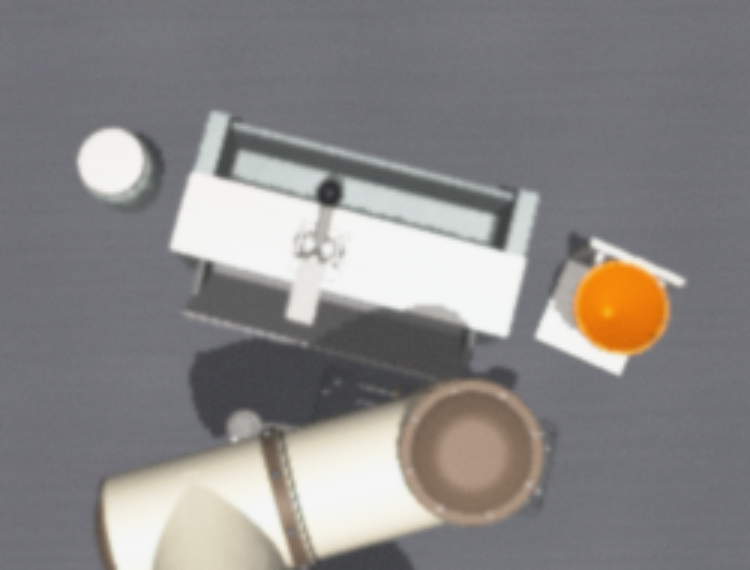

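View pics/s1.png

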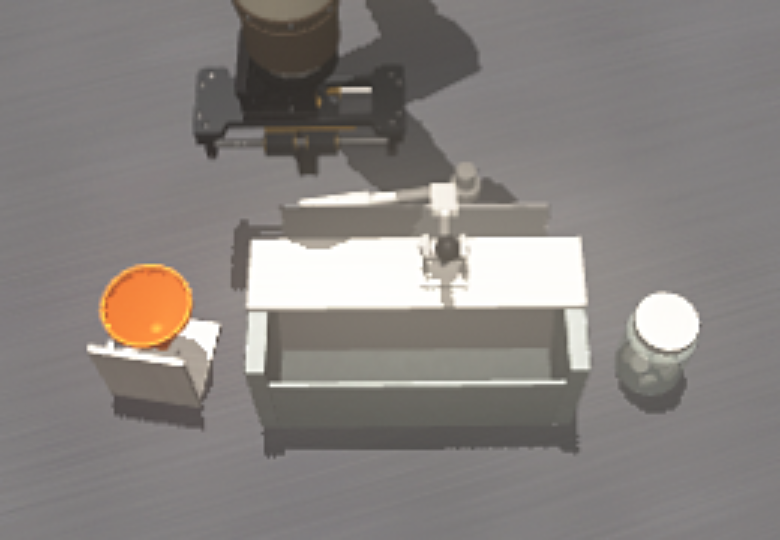

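The gripper stands in front of the panel's right half. Its body (scene view x 195–405) is clear of the hook (x≈430). Pushing along rack +x now.

```bash
python3 -m crank '[[1,[-0.15,0,0],[0,0,0]],[1,[-0.15,0,0],[0,0,0]],[1,[-0.1,0,0],[0,0,0]],[1,[-0.1,0,0],[0,0,0]],[1,[-0.1,0,0],[0,0,0]],[1,[-0.1,0,0],[0,0,0]]]'
python3 -c "
from rk import *
where(-.074,-.10,.10)"
```

```text
time_s: 2.9
tcp_pos: [0.5256, -0.0677, 0.1031]
ee_rot: [[-0.964, 0.266, 0.0], [0.266, 0.964, -0.0], [-0.0, 0.0, -1.0]]
wrist_force: [-2.2, 0.8, 1.6]
gripper_width: 0.004
t 2.9 rack [-0.0971 -0.1012] z 0.1031 F [-2.2  0.8  1.6] w 0.0042904320918706 toolx angle 164.58184726332306
tool shift/100mm [-0.231  0.01   0.031]
```

```bash
python3 -m crank '[[1,[-0.08,0,0.02],[0,0,0]],[1,[-0.08,0,0],[0,0,0]],[1,[-0.04,0,0],[0,0,0]],[1,[-0.03,0,0],[0,0,0]],[1,[0,0,0],[0,0,0]]]'
python3 -c "
from rk import *
where(-.074,-.10,.10)"
```

```text
time_s: 3.4
tcp_pos: [0.5462, -0.0734, 0.1001]
ee_rot: [[-0.964, 0.266, -0.003], [0.266, 0.964, 0.0], [0.003, -0.0, -1.0]]
wrist_force: [-4.4, 1.6, 2.3]
gripper_width: 0.003
t 3.4 rack [-0.0757 -0.101 ] z 0.1001 F [-4.4  1.6  2.3] w 0.002869735298152584 toolx angle 164.550375434972
tool shift/100mm [-0.017  0.01   0.001]
```

```bash
python3 -m crank '[[1,[-0.02,0,0],[0,0,0]],[1,[-0.02,0,0],[0,0,0]],[1,[0,0,0],[0,0,0]]]'
python3 -c "
from rk import *
where(-.074,-.10,.10)"
```

```text
time_s: 3.7
tcp_pos: [0.5461, -0.0735, 0.1001]
ee_rot: [[-0.964, 0.267, -0.011], [0.267, 0.964, 0.002], [0.011, -0.001, -1.0]]
wrist_force: [-13.0, 8.6, 10.5]
gripper_width: 0.007
t 3.7 rack [-0.0758 -0.1011] z 0.1001 F [-13.    8.6  10.5] w 0.006546343530800637 toolx angle 164.53145241507787
tool shift/100mm [-0.018  0.011  0.001]
```

Force rises without motion, so this is the hard stop. I'll back off and check.

```bash
python3 -m crank '[[1,[0.2,0,0],[0,0,0]],[1,[0.3,0,0],[0,0,0]],[1,[0.4,0,0],[0,0,0]],[1,[0,0,-0.4],[0,0,0]],[1,[0,0,-0.4],[0,0,0]],[1,[0,0,-0.4],[0,0,0]],[1,[0,0,-0.4],[0,0,0]],[1,[0,0,-0.4],[0,0,0]]]'
python3 -c "
from rk import *
where(.05,.0246,.30)
cv2.imwrite('pics/t2.png',cv2.resize(r.capture('top')['img'][100:290,150:400],None,fx=3,fy=3))
cv2.imwrite('pics/s2.png',cv2.resize(r.capture('scene')['img'][110:290,120:380],None,fx=3,fy=3))"
```

```text
time_s: 4.5
tcp_pos: [0.4648, -0.0506, 0.3027]
ee_rot: [[-0.964, 0.265, 0.003], [0.265, 0.964, 0.0], [-0.003, 0.001, -1.0]]
wrist_force: [1.4, 0.3, -0.4]
gripper_width: 0.004
t 4.5 rack [-0.1602 -0.1014] z 0.3027 F [ 1.4  0.3 -0.4] w 0.003509911861436369 toolx angle 164.60446057730184
tool shift/100mm [-2.113  1.242  0.034]
```

View pics/t2.png

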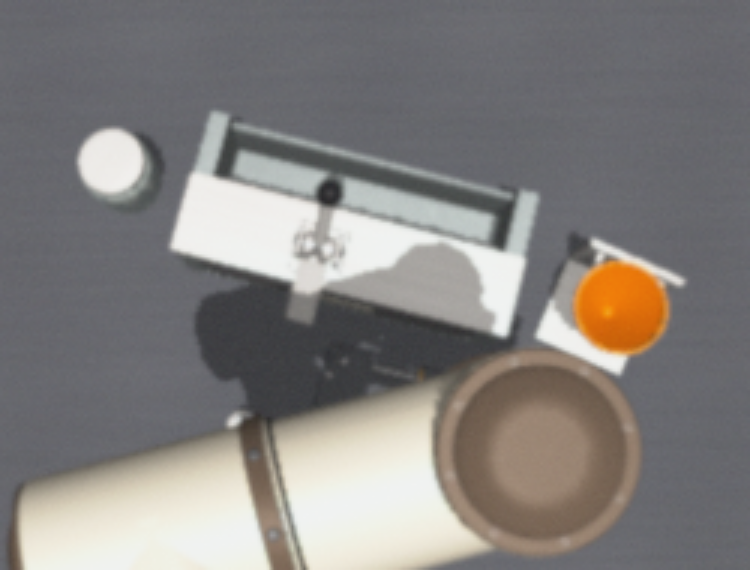

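View pics/s2.png

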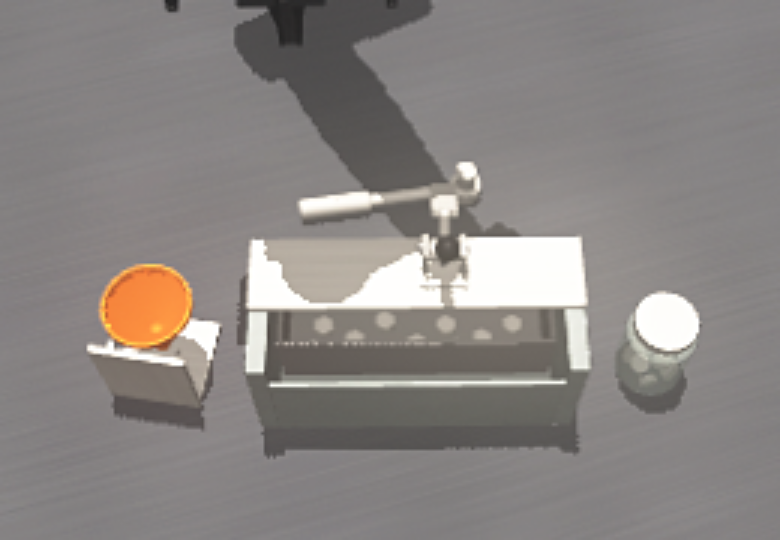

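The bin is shut: its panel is no longer visible in front of the rack in either view. The lever is still back and the bystanders haven't moved. Next I go behind the ball, passing above it.

```bash
python3 -m crank '[[1,[-0.35,0.21,0],[0,0,0]],[1,[-0.35,0.21,0],[0,0,0]],[1,[-0.35,0.21,0],[0,0,0]],[1,[-0.35,0.21,0],[0,0,0]],[1,[-0.35,0.21,0],[0,0,0]],[1,[-0.35,0.2,0],[0,0,0]],[1,[0,0,0],[0,0,0]]]'
python3 -c "
from rk import *
where(.05,.0246,.218)"
```

```text
time_s: 5.3
tcp_pos: [0.7038, 0.0155, 0.2948]
ee_rot: [[-0.964, 0.265, -0.004], [0.265, 0.964, -0.0], [0.004, -0.001, -1.0]]
wrist_force: [-0.8, 0.2, -0.4]
gripper_width: 0.006
t 5.3 rack [0.0514 0.0277] z 0.2948 F [-0.8  0.2 -0.4] w 0.0057220479932216135 toolx angle 164.61534062579616
tool shift/100mm [ 0.012 -0.029  0.768]
```

```bash
python3 -m crank '[[1,[0,-0.03,0.26],[0,0,0]],[1,[0,0,0.26],[0,0,0]],[1,[0,0,0.26],[0,0,0]],[1,[0,0,0],[0,0,0]]]'
python3 -c "
from rk import *
where(-.04,.0246,.218)
cv2.imwrite('pics/s3.png',cv2.resize(r.capture('scene')['img'][110:290,120:380],None,fx=3,fy=3))"
```

```text
time_s: 5.7
tcp_pos: [0.6967, 0.0109, 0.2175]
ee_rot: [[-0.964, 0.266, -0.009], [0.266, 0.964, -0.001], [0.008, -0.003, -1.0]]
wrist_force: [-0.1, 0.0, -0.5]
gripper_width: 0.007
t 5.7 rack [0.0459 0.0213] z 0.2175 F [-0.1  0.  -0.5] w 0.007010667142507964 toolx angle 164.55143545044626
tool shift/100mm [0.859 0.04  0.002]
```

View pics/s3.png

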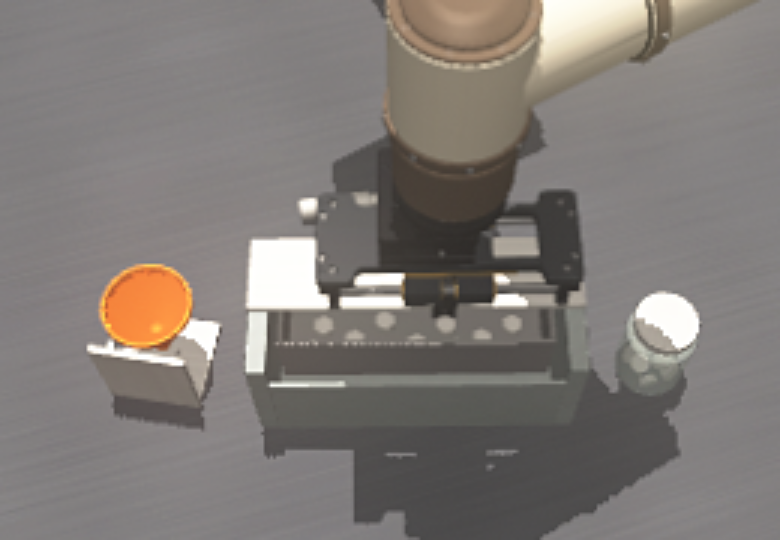

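The fingertips at (447,310) are behind the ball and nothing is touching. Pushing forward now.

```bash
python3 -m crank '[[1,[0.15,0.04,0],[0,0,0]],[1,[0.12,0,0],[0,0,0]],[1,[0.12,0,0],[0,0,0]],[1,[0.12,0,0],[0,0,0]],[1,[0.12,0,0],[0,0,0]],[1,[0.12,0,0],[0,0,0]],[1,[0.1,0,0],[0,0,0]],[1,[0,0,0],[0,0,0]]]'
python3 -c "
from rk import *
where(.05,.0246,.218)
for n in ('top','scene'):cv2.imwrite(f'pics/{n}4.png',cv2.resize(r.capture(n)['img'][100:290,130:390],None,fx=3,fy=3))"
```

```text
time_s: 6.55
tcp_pos: [0.6181, 0.0378, 0.2245]
ee_rot: [[-0.964, 0.265, 0.003], [0.265, 0.964, 0.001], [-0.003, 0.001, -1.0]]
wrist_force: [-0.3, 0.2, -0.1]
gripper_width: 0.006
t 6.55 rack [-0.037   0.0257] z 0.2245 F [-0.3  0.2 -0.1] w 0.0057221139486654535 toolx angle 164.6303085268621
tool shift/100mm [-0.87  -0.019  0.068]
```

View pics/scene4.png

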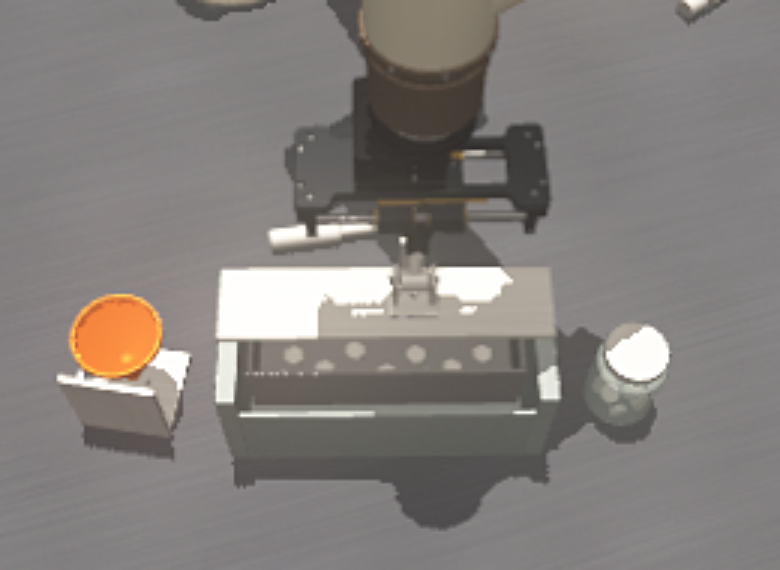

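Contact force has dropped to zero, so the lever has snapped away from the fingers. I'll retreat backwards, then up and aside.

```bash
python3 -m crank '[[1,[-0.3,0,0],[0,0,0]],[1,[-0.1,0,-0.3],[0,0,0]],[1,[0,0,-0.4],[0,0,0]],[1,[0,0,-0.4],[0,0,0]],[1,[0,-0.45,0],[0,0,0]],[1,[0,-0.45,0],[0,0,0]],[1,[0,-0.45,0],[0,0,0]],[1,[0,-0.45,0],[0,0,0]]]'
python3 -m crank '[[1,[0.2,-0.45,0],[0,0,0]],[1,[0.3,-0.4,0],[0,0,0]],[1,[0.4,-0.3,0],[0,0,0]],[1,[0,0,0],[0,0,0]],[1,[0,0,0],[0,0,0]]]'
python3 -c "
from rk import *
where()
for n in ('top','scene'):cv2.imwrite(f'pics/{n}5.png',cv2.resize(r.capture(n)['img'][100:290,130:390],None,fx=3,fy=3))"
```

```text
time_s: 7.45
tcp_pos: [0.6091, -0.1484, 0.3327]
ee_rot: [[-0.964, 0.266, 0.001], [0.266, 0.964, -0.0], [-0.001, -0.0, -1.0]]
wrist_force: [0.7, 0.1, 0.3]
gripper_width: 0.006
time_s: 7.95
tcp_pos: [0.4914, -0.2345, 0.3334]
ee_rot: [[-0.964, 0.268, 0.002], [0.268, 0.964, -0.001], [-0.002, -0.0, -1.0]]
wrist_force: [0.4, -0.3, 0.7]
gripper_width: 0.007
t 7.95 rack [-0.0843 -0.271 ] z 0.3334 F [ 0.4 -0.3  0.7] w 0.007020738635832565 toolx angle 164.47851730178883
```

View pics/top5.png

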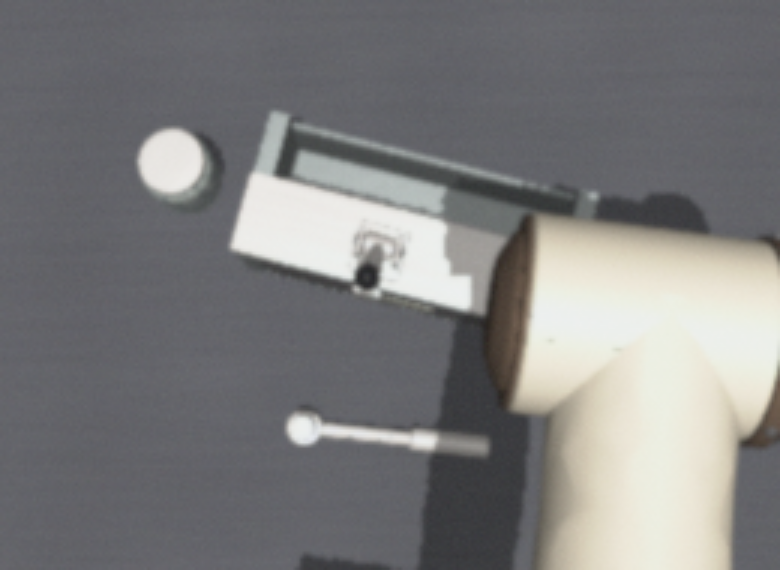

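View pics/scene5.png

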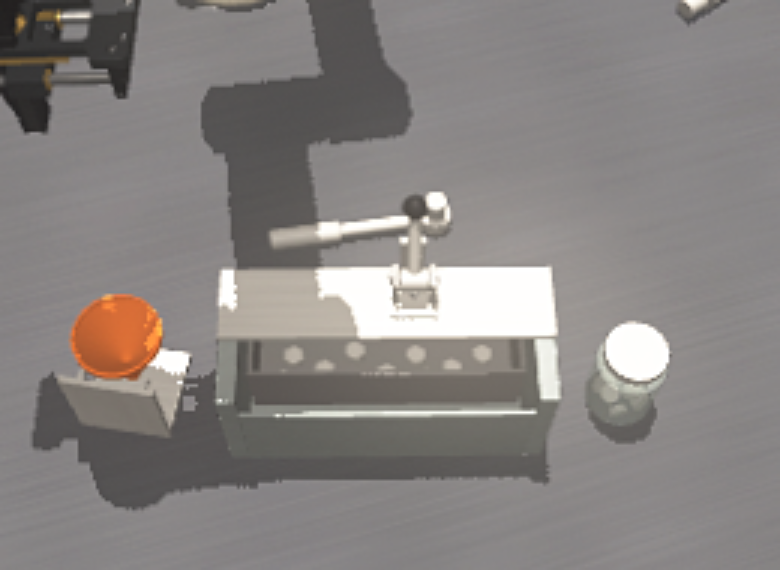

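```bash
python3 -c "
from rk import *
T=r.capture('top');S=r.capture('scene')
f=lambda x,y:(130+x/3,100+y/3)
b=tri(T,f(367,276),S,f(415,206));print('ball rack',E.T@(b[:2]-C),b[2], 'expected locked -.0695,.0246,.229; lever',.5-np.arcsin(np.clip((E.T@(b[:2]-C)+[.035,0])[0]/.072,-1,1)))
a=cv2.imread('pics/scene0.png');d=cv2.absdiff(a,S['img'])
print('jar now',onz(T,[f(172,162)],.099),'wrench head',onz(T,[f(304,427)],.03))
hsv=lambda i:cv2.inRange(cv2.cvtColor(i,cv2.COLOR_BGR2HSV),(3,150,60),(20,255,255))
for i in(a,S['img']):
  m=cv2.moments(hsv(i)[180:260,130:210]);print('funnel',m['m10']/m['m00'],m['m01']/m['m00'],m['m00']/255)
"
```

```text
ball rack [-0.06970857  0.02476848] 0.22976743749433626 expected locked -.0695,.0246,.229; lever 1.003008321140813
jar now [[0.71057112 0.2231941  0.099     ]] wrench head [[0.46783515 0.11064986 0.03      ]]
funnel 38.411490683229815 31.664596273291924 644.0
funnel 38.487915407854985 31.780966767371602 662.0
```

Lever measured at 1.00 rad, the bystanders haven't moved, and the bin is shut. Handing in.

```bash
python3 -c "
from station import r
print(r.finish_job())"
```

```text
the job is handed in; nothing more can be done
None
```

The bin is shut and the lever is locked over its front. I handed the job in at about 8 s of the 45 s allowed; it reports no verdict.

- **Bin:** I pushed it near its top edge with the shut fingertips, clear of the hook. It stopped at the fully shut position. Force then rose to 13 N along x (8.6 N and 10.5 N along y and z) with no further movement. Its panel no longer showed in front of the rack in either view. I did not measure its angle from the images.
- **Lever:** I then went over the ball and pushed it forward from behind until it snapped away from the fingers. My last two-view measurement puts the ball within 1 mm of its locked position, at a lever angle of about 1.00 rad.
- **Bystanders:** The jar and wrench head are within about 2 mm of where they started. The funnel's image position shifted about 0.1 pixel.
- **Arm:** It was parked clear of everything, with about 0 N on the wrist.

None of the checks failed or disagreed.

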